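# Gauge a microscope adapter ring on the stepped mandrel and sort it by size

### The job

Take the adapter ring that waits on the orange spot and lower it, without letting it drop, over the gauge's stepped mandrel until it stops on a step, square and fully home (off-centre it can hang up on a narrower step that it should pass). Press it home with about 8 N, so that the mandrel's spring gives by a millimetre or two, never with more than 12 N, and read the colour of the step it rests on. Then set it down flat, again without dropping it, in the tray of that colour, and leave the other rings and everything else where they are.

Things in the scene. Friction and masses are not known exactly. Their poses are not given: they have to be found in the camera images.
- sleeve_top (a point): centre of the top of the gauge's black sleeve (52 mm in diameter, 50 mm above the table), on the upright axis (z) of the mandrel that stands up out of it. The mandrel's tip is 83 mm above this point, give or take 7 mm: its height is set by a hidden screw, differs each time and is not measured. Centre of a ring at its stop, above this point: blue step 73.5 mm, yellow 53.5 mm, red 33.5 mm, all +-7 mm
- ring_a_center (a point): aluminium adapter ring, axis (z) upright, one of three alike: outer diameter 50 mm, height 20 mm, about 70 g. Bore 24, 30 or 36 mm, one ring of each, in any order on the plate; which is which has to be gauged. This point is the ring's centre, on its axis, half-way up (10 mm above its underside)
- ring_b_center (a point): aluminium adapter ring, axis (z) upright, one of three alike: outer diameter 50 mm, height 20 mm, about 70 g. Bore 24, 30 or 36 mm, one ring of each, in any order on the plate; which is which has to be gauged. This point is the ring's centre, on its axis, half-way up (10 mm above its underside)
- ring_c_center (a point): aluminium adapter ring, axis (z) upright, one of three alike: outer diameter 50 mm, height 20 mm, about 70 g. Bore 24, 30 or 36 mm, one ring of each, in any order on the plate; which is which has to be gauged. This point is the ring's centre, on its axis, half-way up (10 mm above its underside)
- ring_a: ring a itself; origin at the centre of its underside
- ring_b: ring b itself; origin at the centre of its underside
- ring_c: ring c itself; origin at the centre of its underside
- gauge: gauge on a fixed aluminium foot 110 x 110 x 15 mm; origin under its centre. Mandrel: steel nose 21 mm in diameter, then steps blue 27, yellow 33, red 39 mm, 20 mm apart, each starting with a 45 degree shoulder 3 mm high in its colour. Bore 24 stops on blue, 30 on yellow, 36 on red; over 1.5 mm off-centre it can hang one step high. The mandrel's spring gives from 2 N, 4 N per mm, to 4 mm (18 N)
- orange_spot (a point): centre of the orange disc, 72 mm in diameter, at the near end of a white waiting plate (270 x 90 mm, 8 mm thick, fixed), on the plate's top. Its x axis runs along the plate, away from the robot, where two grey spots with the other rings follow 88 and 176 mm on; y runs across the plate
- floor_blue (a point): blue square sorting tray on the black board, 110 x 110 mm, 3 mm floor, walls 3 mm thick that stand 5 mm above the floor, open above. This point is the centre of its floor, on the floor's top; its x and y axes run along the walls. It is fixed; the three trays change places
- floor_yellow (a point): yellow square sorting tray on the black board, 110 x 110 mm, 3 mm floor, walls 3 mm thick that stand 5 mm above the floor, open above. This point is the centre of its floor, on the floor's top; its x and y axes run along the walls. It is fixed; the three trays change places
- floor_red (a point): red square sorting tray on the black board, 110 x 110 mm, 3 mm floor, walls 3 mm thick that stand 5 mm above the floor, open above. This point is the centre of its floor, on the floor's top; its x and y axes run along the walls. It is fixed; the three trays change places
- objective: white objective lens standing on the table beyond the gauge, 34 mm in diameter, 56 mm high; origin under its centre. Leave it alone
- cleaner: blue lens-cleaner bottle with a white cap, 36 mm in diameter, 85 mm high, standing beyond the gauge; origin under its centre. Leave it alone
Mind the look-alikes: they are no part of the job. Leave any brown or yellow look-alike of the ring_c alone. What is shaped like the ring_b but turquoise is not meant.

How it is judged:
By the outcome, as a careful person would: the job done as asked, in the order asked, and still so for the second after the job is handed in, with the robot touching nothing.
It also fails if it takes over 51 s, if anything falls off the work surface, if the arm or the gripper's body presses on something with over 40 N, if the wrist force passes 120 N, or if a joint passes its speed limit or range.

### The arm

A 7-joint arm with a two-finger parallel gripper is mounted at the origin on the work surface. World frame = base frame: x ahead of the robot, y to its left, z up, the work surface at z = 0. Lengths are in m, angles in rad, forces in N, time in s.
With the tool pointing down it reaches from about 0.425 to 0.925 m from the base axis. Payload 6.8 kg.
Tool frame: the origin (TCP) lies on the front face of the gripper's body, between the roots of the fingers; the fingertips stand 73 mm ahead of it and the grasp point (between the pads) lies 54 mm ahead of it (env.nose_length is the distance from the TCP to the fingertips, in m); z points along the fingers, y is the direction in which the jaws open and shut (so a half turn about z gives the same grasp; the last joint's range is limited). The gripper opens to 85 mm and grips with 20 to 120 N. Pads are 22 mm wide; open, the fingers measure 114 mm over their backs; the gripper's body (76 mm by 85 mm) begins 54 mm behind the grasp point. The pads swing forward as they close: fully open they stand 13 mm farther back than shut.
Start: joints at [1.102, 0.477, 0.022, 1.555, -0.011, 1.109, -0.083], TCP at [0.238, -0.632, 0.304] pointing down, gripper open.
Joint ranges: [-2.96, 2.96], [-0.34, 2.1], [-1.41, 1.46], [0.24, 2.44], [-1.37, 4.51], [0.17, 1.92], [-2.96, 2.96]. Speed limits (rad/s): [2.39, 2.39, 3.14, 3.14, 3.14, 3.14, 3.14].

### API

Orientations are given as a unit quaternion [w, x, y, z].
In Python, from cell import env, kin, camera, calibration, job gives the robot as it stands. The module is installed in compiled form; this text tells all that it offers. Calls block until the motion is done:
- env.reach(position, orientation): joint-space move of the TCP to a pose.
- env.movel(position, velocity=0.15, rot=None, stop_force=None): straight line of the TCP; rot=None keeps the orientation; velocity is the mean speed in m/s. With stop_force (N) it stops when the force on the tool has changed by that much, and returns True; else False.
- env.goto_joints(angles): joint-space move.
- env.grip(opening, f_grip=None): finger opening in m; f_grip is the grip in N (None keeps the last); returns when the fingers have stopped.
- env.dwell(seconds).
- kin.inverse_kinematics(position, orientation): joint angles nearest the present ones, or None.
- env.get_state(): the state.
- camera(name): name is "scene" or "top"; returns (picture, depth): 384x512x3 uint8, blue, green, red; 384x512 float32, m along the optical axis (not along the pixel's ray), 0 where there is no reading.
- calibration(name): a dict with "fx", "fy", "cx", "cy" (pixels), "rvec" (rotation vector, rad) and "tvec" (3), from world to camera coordinates, as OpenCV has them. Camera axes: x right, y down, z forward; pixel columns grow to the right and rows downward; lengths in m; the calibration is good to about 2 mm. A picture is of the moment at which its call begins. calibration takes no time and is no camera call.
A pose or a line that the arm cannot do raises env.PlanningError and nothing moves.
- job.job_done(): hands the job in, once; it reports no verdict.
The state is a dict: "time": time; "qpos": joint angles; "joint_velocities": joint speeds; "joint_torque": joint torques, N m; "tcp_pos": TCP position; "orientation": TCP orientation; "force": force on the tool from outside, world axes, zero at the start; "torque": the same for the moment, N m; "opening": finger opening in m.
Only numpy, scipy, OpenCV 4.12 (cv2) and the standard library are available. Lean on these libraries where they do the work, as an engineer would, in place of code of your own. Each camera call takes 0.05 s, during which the arm holds its last target. There are 200 camera calls.

## Working session

There is one attempt and no reset: what is moved stays moved. The work goes in short steps, each a Python script; the robot and the scene stay as the last script left them, time stands still between calls to the robot, and variables do not carry over. Pictures are saved under pics/ and viewed, about 8 in all and at most 12, crops included, and the job is handed in when it is done.

```bash
mkdir -p pics
cat > h.py <<'E'
from cell import env, kin, camera, calibration, job
import numpy as np, cv2
def cal(n):
    c=calibration(n); R=cv2.Rodrigues(np.array(c["rvec"],float))[0]; return c,R,np.array(c["tvec"],float).ravel()
def cloud(n,depth):
    c,R,t=cal(n); v,u=np.mgrid[:384,:512]
    P=np.stack([(u-c["cx"])/c["fx"]*depth,(v-c["cy"])/c["fy"]*depth,depth],-1)
    W=(P-t)@R; W[depth<=0]=np.nan; return W
def proj(n,p):
    c,R,t=cal(n); q=R@np.array(p)+t; return c["fx"]*q[0]/q[2]+c["cx"],c["fy"]*q[1]/q[2]+c["cy"]
E
python3 - <<'E'
from h import *
for n in("scene","top"):
    im,d=camera(n); np.savez(f"{n}0.npz",im=im,d=d); cv2.imwrite(f"pics/{n}0.png",im)
    c,R,t=cal(n); print(n,c["fx"],-R.T@t,R[2])
s=env.get_state();print(s["time"],s["orientation"],s["force"],s["opening"])
E
```

```text
scene 441.8536573046838 [ 0.87060282 -0.37162542  0.90221935] [-0.34172138  0.43890643 -0.83101603]
top 422.979964725912 [0.41727205 0.05809166 1.20947075] [ 0.10345777 -0.00952928 -0.9945882 ]
0.1 [-7.74823859e-04  9.83766503e-01  1.79451463e-01 -1.97647721e-04] [-1.07277777  0.25891485  0.81914069] 0.08535093697570609
```

View pics/scene0.png

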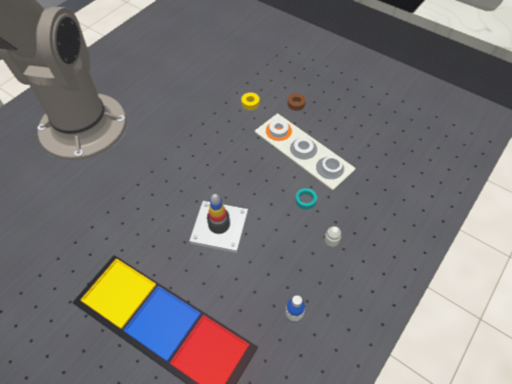

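View pics/top0.png

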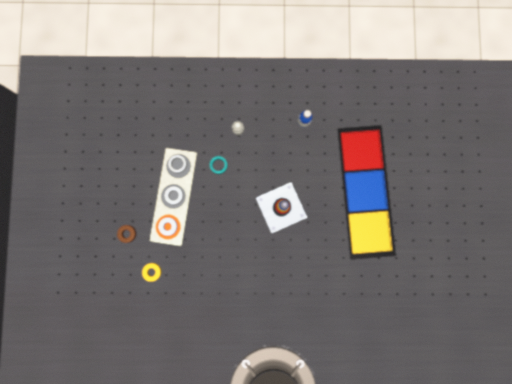

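The scene view shows the orange spot ring at about (279,129), the gauge at (218,215), the trays at (118,292) yellow, (162,321) blue and (210,350) red. In the top view, the ring is at (168,227), the gauge at (282,207) and the trays at (371,232), (367,191) and (361,150).

Run:
```python
from h import *
from scipy.optimize import least_squares
pix={"scene":dict(a=(279,129),b=(303,147),c=(331,166),g=(218,218)),"top":dict(a=(168,227),b=(173,196),c=(178,165),g=(282,207))}
tiles=[]
for n in("scene","top"):
    z=np.load(n+"0.npz"); im,d=z["im"],z["d"]; W=cloud(n,d)
    hsv=cv2.cvtColor(im,cv2.COLOR_BGR2HSV)
    for k,(u,v) in pix[n].items():
        w=W[v-35:v+35,u-35:u+35].reshape(-1,3); w=w[~np.isnan(w[:,0])]
        h,_=np.histogram(w[:,2],np.arange(-.004,.15,.004)); print(n,k,"zhist",h)
        def rng(lo,hi): 
            q=w[(w[:,2]>lo)&(w[:,2]<hi)]; return len(q),q.mean(0).round(4) if len(q) else 0,((q.min(0)+q.max(0))/2).round(4) if len(q) else 0
        if k=="g": print([rng(.045,.053),rng(.1,.2),rng(.053,.07),rng(.07,.1)])
        else: 
            W0=np.nanmedian(W[v-1:v+2,u-1:u+2].reshape(-1,3),0); q=w[(np.hypot(*(w[:,:2]-W0[:2]).T)<.05)&(w[:,2]>.022)]; print(len(q),q.mean(0).round(4),((q.min(0)+q.max(0))/2).round(4),(q.max(0)-q.min(0)).round(3))
    for col,hh in dict(yellow=(24,35),blue=(105,125),red=(-4,4)).items():
        H=(hsv[...,0].astype(int)+90)%180-90 if hh[0]<0 else hsv[...,0]
        m=((H>=hh[0])&(H<=hh[1])&(hsv[...,1]>150)&(hsv[...,2]>80)).astype(np.uint8)
        cs,_=cv2.findContours(m,0,1); c=max(cs,key=cv2.contourArea); mm=np.zeros_like(m);cv2.drawContours(mm,[c],-1,1,-1); q=W[mm>0]; q=q[~np.isnan(q[:,0])]
        r=cv2.minAreaRect((q[:,:2]*1000).astype(np.float32)); print(n,col,r,np.median(q[:,2]))
    for k in"ag":
        u,v=pix[n][k]; tiles.append(cv2.resize(im[v-33:v+33,u-33:u+33],(396,297*0+396),interpolation=cv2.INTER_CUBIC)[48:348])
cv2.imwrite("pics/z0.png",np.vstack([np.hstack(tiles[:2]),np.hstack(tiles[2:])]))
```

```text
scene a zhist [ 859 1832  533  733  148  177  230  147  209    3    0    0    0    0
    0    0    0    0    0    0    0    0    0    0    0    0    0    0
    0    0    0    0    0    0    0    0    0    0]
197 [0.4465 0.2917 0.028 ] [0.4455 0.2933 0.0278] [0.048 0.048 0.012]
scene b zhist [ 731 1648  620 1096  135   83   93  185  273    4    0    0    0    0
    0    0    0    0    0    0    0    0    0    0    0    0    0    0
    0    0    0    0    0    0    0    0    0    0]
184 [0.533  0.278  0.0277] [0.5326 0.2792 0.0271] [0.049 0.051 0.01 ]
scene c zhist [ 901 1922  482  914  110   92  140  132  173    3    0    0    0    0
    0    0    0    0    0    0    0    0    0    0    0    0    0    0
    0    0    0    0    0    0    0    0    0    0]
169 [0.6226 0.2704 0.0276] [0.6224 0.2703 0.0277] [0.05  0.051 0.011]
scene g zhist [ 771 1838  116   51  763  629   57   18   23   19   21   16   22   90
   44   18   18   18   16   22   40   18   13   14   27   31   13   13
   13   13   31   14   16   16   25   10    0    0]
[(133, array([ 0.5095, -0.0316,  0.0501]), array([ 0.5009,
[... 1698 characters left out ...]
8, array([ 0.4978, -0.0219,  0.0498]), array([ 0.501 , -0.0243,  0.0493])), (84, array([ 0.499 , -0.0231,  0.1239]), array([ 0.4993, -0.0236,  0.1198])), (17, array([ 0.4928, -0.022 ,  0.0581]), array([ 0.498 , -0.0253,  0.0606])), (74, array([ 0.4965, -0.0209,  0.085 ]), array([ 0.5005, -0.0237,  0.0851]))]
top yellow ((431.9715576171875, -275.0368957519531), (107.91900634765625, 108.92422485351562), 4.745048522949219) 0.00946825060530148
top blue ((550.6542358398438, -267.77734375), (113.82390594482422, 116.8230209350586), 4.206974983215332) 0.009428125478714092
top red ((669.2666015625, -258.04229736328125), (117.58209228515625, 118.81499481201172), 4.872023105621338) 0.009349141741250604
```

View pics/z0.png

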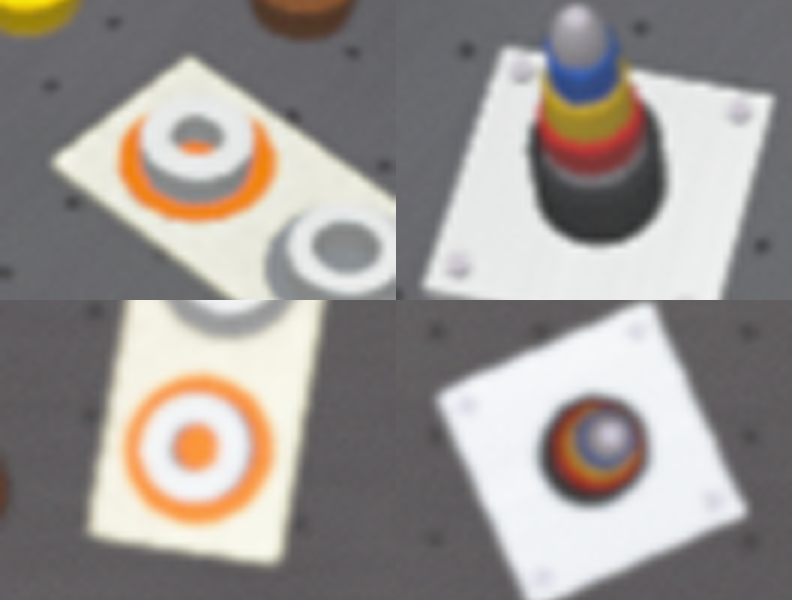

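The crops show ring a with the smallest-looking bore, about 24 mm, on the orange spot, and a mandrel with grey nose and blue, yellow and red steps. Now I'll fit the mandrel axis and the ring centre robustly per camera.

```bash
cat > fit.py <<'E'
from h import *
from scipy.optimize import least_squares
def prof(z,d):
    k=np.array([22,25,42,45,62,65,78])/1000+.05+d; return np.interp(z,k,np.array([19.5,16.5,16.5,13.5,13.5,10.5,10.5])/1000)
def fitg(W,c=(.5,-.024)):
    w=W.reshape(-1,3); w=w[~np.isnan(w[:,0])]; w=w[np.hypot(w[:,0]-c[0],w[:,1]-c[1])<.035]
    m=w[w[:,2]>.054]; tip=np.sort(m[:,2])[-3:]
    m=m[m[:,2]<.126]; s=w[(w[:,2]>.022)&(w[:,2]<.046)]
    f=lambda p:np.r_[np.hypot(m[:,0]-p[0],m[:,1]-p[1])-prof(m[:,2],p[2]), np.hypot(s[:,0]-p[0],s[:,1]-p[1])-.026]
    r=least_squares(f,[*c,.003],loss="soft_l1",f_scale=.001,x_scale=.001,diff_step=1e-3); return r.x,np.median(abs(r.fun)),tip
def fitr(W,c,lo=.012,hi=.026,R=.025):
    w=W.reshape(-1,3); w=w[~np.isnan(w[:,0])]; h=np.hypot(w[:,0]-c[0],w[:,1]-c[1])
    s=w[(h<.032)&(h>.020)&(w[:,2]>lo)&(w[:,2]<hi)]
    r=least_squares(lambda p:np.hypot(s[:,0]-p[0],s[:,1]-p[1])-R,c,loss="soft_l1",f_scale=.001,x_scale=.001)
    t=w[(h<.03)&(w[:,2]>hi)]; return r.x,len(s),t.mean(0)
E
python3 - <<'E'
from fit import *
np.set_printoptions(precision=4,suppress=True)
for n in("scene","top"):
    z=np.load(n+"0.npz"); W=cloud(n,z["d"]); print(n,fitg(W))
    for c in ((.445,.2925),(.532,.2785),(.622,.2705)): print(fitr(W,c))
    # edge-based: reproject orange disc centre
    im=z["im"].astype(int); hsv=cv2.cvtColor(z["im"],cv2.COLOR_BGR2HSV)
    m=(hsv[...,0]>5)&(hsv[...,0]<18)&(hsv[...,1]>140)&(hsv[...,2]>150); q=W[m]; q=q[(abs(q[:,0]-.445)<.05)&(abs(q[:,1]-.29)<.05)]; print("orange minrect",cv2.minEnclosingCircle((q[:,:2]*1000).astype(np.float32)))
for p in((.445,.2925,.10),(.5,-.024,.24),(.55,-.266,.1)):
  for yaw in(0,np.pi/2,-np.pi/2): print(p,yaw,kin.inverse_kinematics(np.array(p)+[0,0,0],[0,np.cos(yaw/2),np.sin(yaw/2),0]))
E
```

```text
scene (array([ 0.5   , -0.0229,  0.0033]), np.float64(0.0005983533417675477), array([0.1381, 0.1385, 0.1395]))
(array([0.4447, 0.2945]), 73, array([0.4456, 0.2924, 0.0288]))
(array([0.5322, 0.2803]), 75, array([0.5335, 0.2787, 0.0286]))
(array([0.6219, 0.2721]), 87, array([0.6226, 0.2709, 0.0286]))
orange minrect ((445.42010498046875, 294.58111572265625), 35.10574722290039)
top (array([ 0.5001, -0.0246,  0.0023]), np.float64(0.0005907938000317345), array([0.1376, 0.1387, 0.1388]))
(array([0.4448, 0.2931]), 42, array([0.4445, 0.293 , 0.0291]))
(array([0.5328, 0.2784]), 40, array([0.5321, 0.2771, 0.0287]))
(array([0.6223, 0.2713]), 44, array([0.6224, 0.2707, 0.0289]))
orange minrect ((443.6770935058594, 296.0315856933594), 33.20411682128906)
(0.445, 0.2925, 0.1) 0 [-0.2003  0.6195 -0.6355  2.0082  0.5683  0.6949 -2.7679]
(0.445, 0.2925, 0.1) 1.5707963267948966 [-0.1457  0.643  -0.7094  2.0047  0.6307  0.7239 -1.2482]
(0.445, 0.2925, 0.1) -1.5707963267948966 [ 0.1607  0.9087 -1.1945  1.9872  1.0254  1.0313  1.6001]
(0.5, -0.024, 0.24) 0 [ 0.2437  0.2951 -0.3767  2.0094  0.1414  0.8617 -1.7814]
(0.5, -0.024, 0.24) 1.5707963267948966 [ 0.4088  0.324  -0.5752  1.999   0.2265  0.8806 -0.288 ]
(0.5, -0.024, 0.24) -1.5707963267948966 [-1.0065  0.6061  1.2872  2.0801 -0.7073  1.0005 -2.4857]
(0.55, -0.266, 0.1) 0 [ 0.3816  0.6246 -0.0445  1.8511  0.0421  0.6667 -1.2583]
(0.55, -0.266, 0.1) 1.5707963267948966 [ 0.5921  0.6469 -0.3277  1.8355  0.3028  0.7082  0.0943]
(0.55, -0.266, 0.1) -1.5707963267948966 [ 0.1368  0.6441  0.2863  1.8691 -0.2777  0.6671 -2.5533]
```

```bash
cat >> h.py <<'E'
A=np.array([.4449,.2935]); G=np.array([.5000,-.0238]); th=np.arctan2(-.022,.1775)
def q(yaw): return np.array([0,np.cos(yaw/2),np.sin(yaw/2),0])
Q1,Q2=q(np.pi+th),q(np.pi/2+th)
def F(n=5):
    f=[]
    for _ in range(n): env.dwell(.02); f.append(env.get_state()["force"])
    return np.mean(f,0).round(2)
def st(m=""):
    s=env.get_state(); print(m,round(s["time"],2),np.round(s["tcp_pos"],4),"F",np.round(s["force"],2),"M",np.round(s["torque"],2),"op",round(s["opening"],4),flush=True)
E
python3 - <<'E'
from h import *
env.reach([*A,.26],Q1); st("hover"); print(env.nose_length,kin.inverse_kinematics(np.array([*A,.08]),Q2))
env.movel([*A,.12],.25); env.grip(.066); print(env.movel([*A,.082],.1,stop_force=6)); st("down1"); print(env.nose_length)
env.grip(.045,20); st("sq1"); env.grip(.066); st("open")
env.movel([*A,.125],.2); env.reach([*A,.125],Q2); print(env.movel([*A,.080],.1,stop_force=6)); st("down2")
env.grip(.045,20); st("sq2")
E
```

```text
hover 3.42 [0.4455 0.2928 0.2599] F [ 0.74  0.36 -0.39] M [-0.03  0.02 -0.01] op 0.0853
0.0726 [-0.31095733  0.62069066 -0.49343089  2.01921105  0.49443761  0.61935584
 -1.26031407]
False
down1 4.99 [0.4446 0.2936 0.0817] F [-0.11  0.19 -0.4 ] M [0.03 0.04 0.04] op 0.0656
0.0726
sq1 5.28 [0.4451 0.2939 0.0827] F [-1.14  0.12  4.75] M [-0.07  0.23  0.06] op 0.0492
open 5.59 [0.445  0.2934 0.082 ] F [-0.25 -0.43 -0.26] M [ 0.03  0.06 -0.02] op 0.0661
False
down2 7.78 [0.4448 0.2936 0.0799] F [ 0.52 -0.15  0.17] M [ 0.01  0.08 -0.  ] op 0.0665
sq2 8.06 [0.4452 0.2938 0.0808] F [-1.31 -1.22  6.01] M [-0.06  0.25 -0.02] op 0.0495
```

Run:
```python
from h import *
env.grip(.045,70); st("grip"); env.movel([*A,.11],.08); st("lift")
env.movel([*A,.26],.25); env.reach([*G,.26],Q2); env.dwell(.1); st("over gauge"); print("F0",F())
for n in("scene","top"):
    im,d=camera(n); np.savez(f"{n}1.npz",im=im,d=d)
    u,v=map(int,proj(n,[*G,.15])); h=45; u=min(max(u,h),512-h)
    globals()[n]=cv2.resize(im[v-h:v+h,u-h:u+h],(400,400),interpolation=cv2.INTER_CUBIC)
cv2.imwrite("pics/over.png",np.hstack([scene,top]))
```

```text
grip 8.28 [0.4452 0.2939 0.0812] F [-1.93 -0.71 11.13] M [-0.3   0.62 -0.05] op 0.0479
lift 8.8 [0.4452 0.2935 0.1104] F [-0.58  0.01 -0.78] M [-0.01  0.03 -0.  ] op 0.0477
over gauge 10.88 [ 0.5001 -0.0219  0.2599] F [0.21 0.19 0.18] M [-0.   -0.01 -0.04] op 0.0476
F0 [-0.14  0.03 -0.89]
```

View pics/over.png

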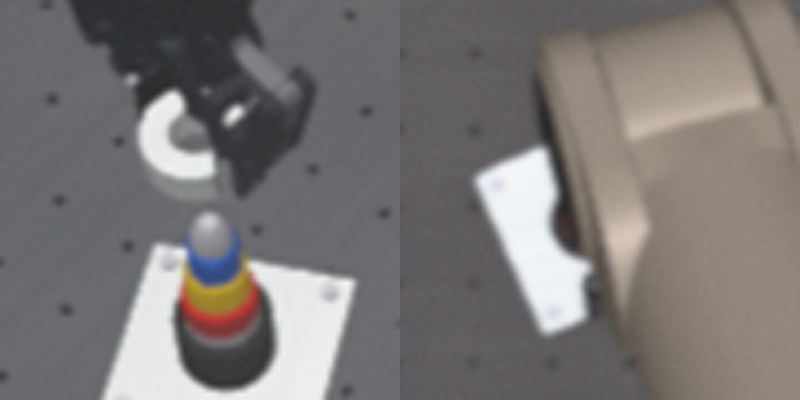

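The scene crop shows the ring level in the jaws above the mandrel. The top camera is blocked by the arm. I'll measure the ring-to-mandrel offset in the same scene picture.

Run:
```python
from fit import *
np.set_printoptions(precision=4,suppress=True)
env.dwell(.1); st("now")
z=np.load("scene1.npz"); im=z["im"]; W=cloud("scene",z["d"]); print(fitg(np.where(W[...,2:]<.145,W,np.nan)))
hsv=cv2.cvtColor(im,cv2.COLOR_BGR2HSV)
b=(W[...,2]>.15)&(W[...,2]<.22)&(np.hypot(W[...,0]-.5,W[...,1]+.023)<.032)&(hsv[...,2]>85)
w=W[b]; print(len(w),np.histogram(w[:,2],np.arange(.17,.222,.004)))
hi=np.sort(w[:,2])[-30:].mean(); print("top z",hi)
s=w[w[:,2]<hi-.003]; 
r=least_squares(lambda p:np.hypot(s[:,0]-p[0],s[:,1]-p[1])-.025,[.5,-.022],loss="soft_l1",f_scale=.001,x_scale=.001); print("side fit",r.x,len(s),np.median(abs(r.fun)))
t=w[w[:,2]>hi-.003]; A_=np.c_[t[:,:2]-[.5,-.023],np.ones(len(t))]; print("plane slope",np.linalg.lstsq(A_,t[:,2],rcond=None)[0],len(t))
ri=np.hypot(t[:,0]-.5,t[:,1]+.022); print("radii",np.percentile(ri,[2,10,50,90,98]))
```

```text
now 11.16 [ 0.5001 -0.0233  0.26  ] F [ 0.03  0.24 -0.54] M [ 0.07  0.07 -0.06] op 0.0478
(array([ 0.4999, -0.0229,  0.0034]), np.float64(0.0006066142391017576), array([0.1391, 0.1393, 0.1394]))
334 (array([  0,   0,   0,   0,  12,  22,  37,  31,  37, 177,   9,   5]), array([0.17 , 0.174, 0.178, 0.182, 0.186, 0.19 , 0.194, 0.198, 0.202,
       0.206, 0.21 , 0.214, 0.218]))
top z 0.21234830665785626
side fit [ 0.5059 -0.0194] 309 0.0033595704399921704
plane slope [0.099  0.1629 0.2145] 25
radii [0.0159 0.0211 0.0276 0.0312 0.0319]
```

Run:
```python
from fit import *
np.set_printoptions(precision=4,suppress=True)
z=np.load("scene1.npz"); im=z["im"]; W=cloud("scene",z["d"]); hsv=cv2.cvtColor(im,cv2.COLOR_BGR2HSV)
b=(np.hypot(W[...,0]-.5,W[...,1]+.023)<.03)
s=W[b&(W[...,2]>.187)&(W[...,2]<.204)&(hsv[...,2]>85)&(hsv[...,1]<50)]
s=s[np.hypot(s[:,0]-.5,s[:,1]+.023)>.021]
r=least_squares(lambda p:np.hypot(s[:,0]-p[0],s[:,1]-p[1])-.025,[.5,-.023],loss="soft_l1",f_scale=.0007,x_scale=.001); print("side",r.x,len(s),np.median(abs(r.fun)))
t=W[b&(W[...,2]>.2045)&(W[...,2]<.212)&(hsv[...,2]>150)]
A_=np.c_[t[:,:2]-[.5,-.023],np.ones(len(t))]; c=np.linalg.lstsq(A_,t[:,2],rcond=None)[0]; print("plane",c,len(t))
# image ellipse test: project the assumed ring (centre = TCP) and compare
b3=cv2.resize(im,None,fx=6,fy=6,interpolation=cv2.INTER_CUBIC)
for C,col in(((.5,-.0233,.188),(0,0,255)),):
  for dz,R in((.02,.025),(.0,.025),(.02,.012)):
    P=[proj("scene",[C[0]+R*np.cos(a),C[1]+R*np.sin(a),C[2]+dz]) for a in np.linspace(0,6.283,80)]
    cv2.polylines(b3,[np.int32((np.array(P)+.5)*6)],True,col,1)
for zz,R in((.05+.0034+.062,.0135),(.05+.0034+.042,.0165),(.05,.026)):
    P=[proj("scene",[.5+R*np.cos(a),-.0233+R*np.sin(a),zz]) for a in np.linspace(0,6.283,80)]
    cv2.polylines(b3,[np.int32((np.array(P)+.5)*6)],True,(0,255,0),1)
u,v=map(int,proj("scene",[.5,-.023,.14])); cv2.imwrite("pics/ov.png",b3[6*v-300:6*v+300,6*u-300:6*u+300])
```

```text
side [ 0.4997 -0.0222] 74 0.0004598165943887119
plane [ 0.001  -0.0002  0.2075] 183
```

View pics/ov.png

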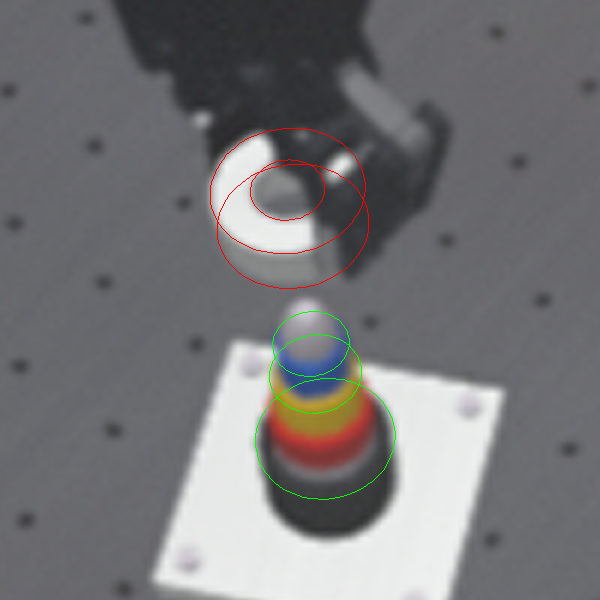

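Ring is level and overlays match. The camera-relative correction agrees with the gauge estimate within 0.5 mm, so I'll lower it.

Run:
```python
from h import *
env.movel([*G,.22],.1); env.dwell(.15); st("pre"); F0=F(); print("F0",F0)
print(env.movel([*G,.165],.02,stop_force=4)); st("contact"); print(F()-F0); st()
```

```text
pre 11.86 [ 0.5005 -0.0238  0.2207] F [ 0.52 -0.42 -0.26] M [-0.03  0.    0.03] op 0.0479
F0 [ 0.33 -0.51 -0.57]
True
contact 13.53 [ 0.5005 -0.0235  0.188 ] F [-0.75  0.48  4.89] M [ 0.17 -0.05  0.02] op 0.0478
[-0.12  1.34  5.36]
 13.62 [ 0.5004 -0.0235  0.1881] F [0.61 0.66 3.74] M [ 0.17 -0.08 -0.01] op 0.0476
```

Run:
```python
from h import *
F0=np.array([.3,-.5,-.6]); p=env.get_state()["tcp_pos"]; z=p[2]; y=G[1]+.0004; log=[]
for i in range(12):
    f=F(4)-F0
    print(i,round(z,4),f.round(2),env.get_state()["tcp_pos"].round(4),flush=True)
    if f[2]>7.5: break
    z-=min(.0005,max(.00015,(8-f[2])/4000*.5)); env.movel([G[0],y,z],.01)
env.dwell(.2); print("press",F(8)-F0); st()
im,d=camera("scene"); np.savez("scene2.npz",im=im,d=d); u,v=map(int,proj("scene",[*G,.12])); cv2.imwrite("pics/press.png",cv2.resize(im[v-40:v+40,u-40:u+40],(560,560),interpolation=cv2.INTER_CUBIC))
```

```text
0 0.1881 [0.47 1.26 4.85] [ 0.5003 -0.0235  0.1881]
1 0.1877 [1.17 1.08 5.04] [ 0.5004 -0.0234  0.1879]
2 0.1873 [1.   0.89 6.97] [ 0.5004 -0.0234  0.1876]
3 0.1872 [0.33 1.11 6.62] [ 0.5004 -0.0233  0.1875]
4 0.187 [0.24 0.35 7.54] [ 0.5004 -0.0234  0.1873]
press [0.64 0.78 7.37]
 15.28 [ 0.5004 -0.0234  0.1874] F [ 1.2  -0.24  6.98] M [ 0.12 -0.26  0.01] op 0.0477
```

View pics/press.png

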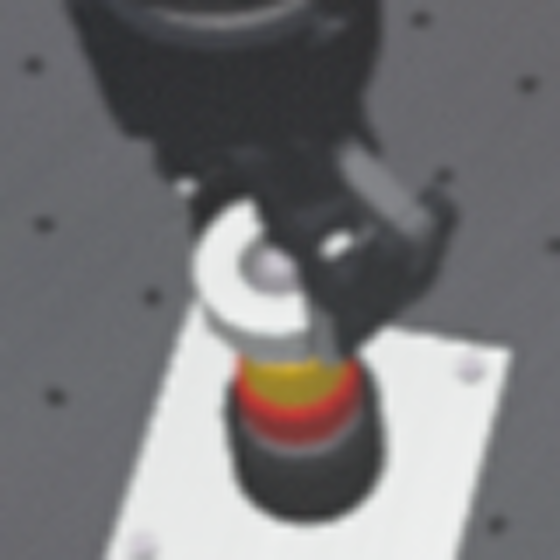

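The crop shows the ring square on the mandrel, the nose through its bore at about (270,270), blue hidden, and yellow and red clear below. The stop height fits blue. Annulus areas in the top view (196:161:124 against 481:400:301 for bores 24/30/36) confirm ring a is bore 24, so this isn't a hang-up. I'll nudge to 8 N, then place it in the blue tray.

Run:
```python
from h import *
T=np.array([.549,-.2662]); y=G[1]+.0004
env.movel([G[0],y,.18685],.01); env.dwell(.2); print("press",F(8)-[.3,-.5,-.6]); st()
env.movel([G[0],y,.26],.12); st("up")
env.reach([*T,.24],Q2); env.movel([*T,.10],.2); env.dwell(.2); st("pre"); F0=F(); print(F0)
print(env.movel([*T,.074],.015,stop_force=3)); st("down"); print(F()-F0)
im,d=camera("scene"); u,v=map(int,proj("scene",[*T,.03])); v=min(v,384-55); cv2.imwrite("pics/tray.png",cv2.resize(im[v-55:v+55,u-55:u+55],(550,550),interpolation=cv2.INTER_CUBIC))
```

```text
press [0.34 0.88 7.8 ]
 15.92 [ 0.5004 -0.0234  0.1872] F [1.06 0.19 7.17] M [ 0.06 -0.25 -0.01] op 0.0478
up 16.68 [ 0.4992 -0.0236  0.2591] F [ 0.14 -0.41 -0.65] M [ 0.06  0.02 -0.  ] op 0.0481
pre 18.7 [ 0.5498 -0.2665  0.1014] F [ 0.12 -0.23 -0.31] M [-0.02 -0.02 -0.01] op 0.0478
[-0.3  -0.19 -0.95]
True
down 19.92 [ 0.549  -0.2662  0.0823] F [-0.96 -0.32  4.76] M [ 0.1   0.14 -0.04] op 0.0478
[-0.93  0.59  5.8 ]
```

View pics/tray.png

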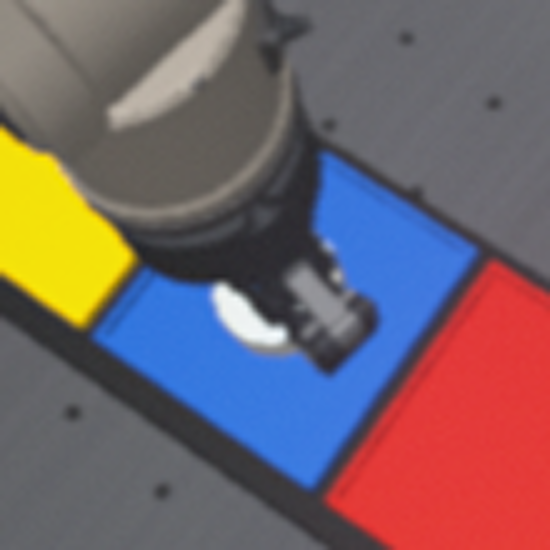

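The ring sits in the blue tray, in contact with the floor at the expected height. Releasing, retreating and checking.

Run:
```python
from fit import *
np.set_printoptions(precision=4,suppress=True)
T=np.array([.549,-.2662])
env.grip(.062); st("open"); env.movel([*T,.12],.05); env.movel([*T,.26],.25); env.reach([.40,-.5,.30],Q2); env.dwell(.3); st("away")
out=[]
for n in("scene","top"):
    im,d=camera(n); out.append(im); W=cloud(n,d); hsv=cv2.cvtColor(im,cv2.COLOR_BGR2HSV)
    b=(np.hypot(W[...,0]-T[0],W[...,1]-T[1])<.04)&(W[...,2]>.0265)&(W[...,2]<.037)&(hsv[...,1]<90)
    t=W[b]; print(n,len(t),t.mean(0),np.linalg.lstsq(np.c_[t[:,:2]-T,np.ones(len(t))],t[:,2],rcond=None)[0])
    for c in ((.532,.2785),(.622,.2705)): print(fitr(W,c))
    print(fitg(W)[0])
cv2.imwrite("pics/end.png",cv2.resize(out[0],(800,600)))
```

```text
open 20.34 [ 0.5482 -0.266   0.0813] F [-0.13 -0.2  -0.38] M [0.03 0.01 0.06] op 0.0623
away 23.35 [ 0.4009 -0.4991  0.2999] F [-0.17  0.63 -0.5 ] M [-0.05 -0.04  0.03] op 0.062
scene 378 [ 0.5495 -0.2669  0.0297] [ 0.0103 -0.0015  0.0297]
(array([0.532 , 0.2804]), 76, array([0.5331, 0.2788, 0.0286]))
(array([0.6224, 0.2717]), 101, array([0.6233, 0.27  , 0.0286]))
[ 0.5    -0.023   0.0038]
top 168 [ 0.5478 -0.267   0.0296] [ 0.0048 -0.0052  0.0296]
(array([0.5321, 0.2792]), 35, array([0.5317, 0.279 , 0.0288]))
(array([0.6215, 0.2707]), 51, array([0.6212, 0.2708, 0.0286]))
[ 0.5004 -0.0246  0.0028]
```

View pics/end.png

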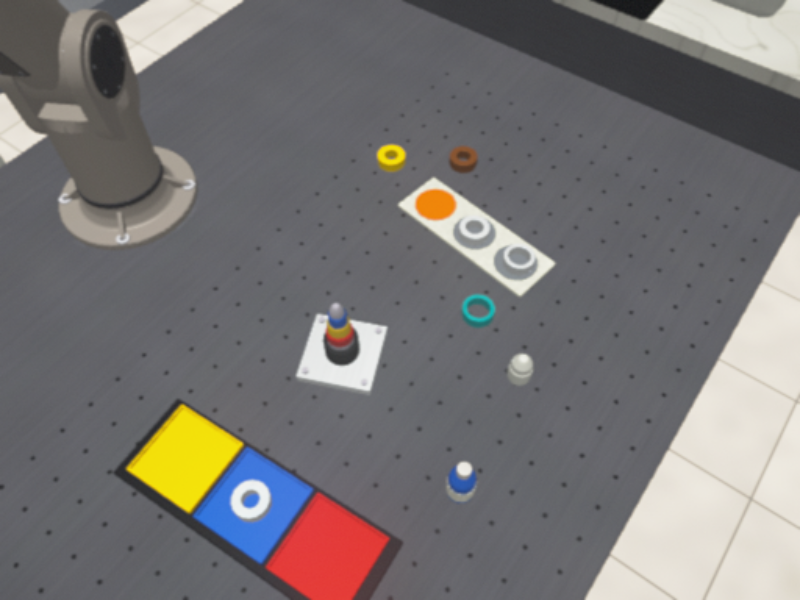

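The ring lies flat in the middle of the blue tray at (250,498), the orange spot is empty at (436,204), and everything else is where it was.

```bash
python3 -c "
from h import *
job.job_done(); st('done')"
```

```text
the job is handed in; nothing more can be done
the job is handed in; nothing more can be done
```

The job is done and handed in: the ring from the orange spot (ring a) stopped on the blue step and now lies flat in the blue tray. It took about 23 s of robot time.

- **Gauging:** I centred the ring in the jaws with two squeezes at right angles, then lowered it over the mandrel. It stopped at the blue height and was pressed with 7.8 N, about 1.4 mm of spring travel. Highest force reading at the gauge was 7.8 N. The ring areas in the top view also point to the 24 mm bore for ring a, so it was not hung up on a narrower step.
- **Placing:** The ring met the tray floor under force control at the expected height, with about 6 N, before I released it.
- **Last checks:** Both cameras put the ring within 2 mm of the tray centre. Its top measures flat to within about 0.6°, about 20 mm above the floor. Rings b and c and the gauge measured unmoved, and the other items look untouched in the last picture.
- **Disagreements:** The two cameras differ by about 1–2 mm. The top camera was blocked by the arm while the ring was over the gauge, so I checked the centring there from the scene camera only. A side force of about 1 N remained while pressing. Closing the grip on the plate pressed the ring down with up to about 11 N, with no visible effect.

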